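# Roll a pipe offcut up the soldering ramp past its catch

## Robot

A 7-joint arm with a two-finger parallel gripper is mounted at the origin on a cart in front of the work surface, level with it; the furniture and walls round the work are solid. World frame = base frame: x ahead of the robot, y to its left, z up, the work surface at z = 0. Lengths are in m, angles in rad, forces in N, time in s.
With the tool pointing down it reaches from about 0.4 to 0.85 m from the base axis. Payload 10.4 kg.
Tool frame: the origin (TCP) lies on the centre line of the jaws, within the pads' length; the fingertips stand 11 mm ahead of it and the grasp point (between the pads) lies 8 mm behind it; z points along the fingers, y is the line along which they close (so a half turn about z gives the same grasp; the last joint's range is limited). The gripper opens to 87 mm and grips with 3 to 60 N. Pads are 19 mm wide; open, the fingers measure 117 mm over their backs; the gripper's body (75 mm by 190 mm) begins 51 mm behind the grasp point.
Start: joints at [-1.362, 0.332, -0.065, 1.46, 0.022, 1.35, -0.088], TCP at [0.144, 0.608, 0.234] pointing down, gripper open.
Joint ranges: [-2.6, 2.6], [-0.5, 2.12], [-1.47, 1.34], [0.16, 2.42], [-1.27, 4.41], [0.06, 2.06], [-2.6, 2.6]. Speed limits (rad/s): [2.22, 2.22, 2.79, 2.79, 3.14, 3.14, 3.14].

## Interface

Orientations are given as a unit quaternion [x, y, z, w].
In Python, from bench import r gives the robot as it stands.
- The arm moves only by the shell command python3 -m pendant 'ROWS' [OPENING] [FORCE]. ROWS is JSON, a list of rows, each a list of 4 numbers: the shift along the tool's x, y, z in m, then the turn about the tool's z in rad. A call has 1 to 8 rows; each row shifts and turns the commanded pose from where the row before left it, along the tool's axes as they then stand; what a row does not reach is not made up. A row lasts 1/12 s, in which the tool goes at most 41.7 mm and 7.16 degrees, less where a joint would pass 70% of its speed; a pose out of reach is approached as far as the arm can. A call with a gripper value outside its range is refused whole. OPENING is the opening, from 0 (shut) to 1 (fully open), set as the call begins (- or left out, the last holds). The fingers move at their own pace and stop on an object; FORCE is the grip in N (left out, the last holds). Time passes only in rows, so rows that do not move let the fingers close. It gives the time, the measured TCP pose, the force, the opening and the grip force at its end, in the units of the state.
- r.read_state(): the state, without advancing time (a new reading comes with each control period).
- r.camera(name): name is "side" or "top" or "wrist"; returns a dict with "img" (480x640x3 uint8, red, green, blue), "camera_matrix" (3x3 intrinsics, pixels), "xyz" and "attitude" of the camera in the world. Camera axes: x right, y down, z forward; pixel columns grow to the right and rows downward; lengths in m; the calibration is good to about 2 mm. A picture is of the moment at which its call begins. There is no depth.
- r.close_job(): hands the job in; it is judged then, once.
Trained networks look in the newest picture that a camera, given by its name, has taken for a name from the list of things; names that differ only in an ending like _2 or _b are one class to them, and where a whole thing is asked for, a point or a joint stands for the part that bears it (a point fixed in the world has none). Each returns a list of dicts, best first, with "score" (0 to 1); they miss things now and then, are a little off and sometimes report something else, mostly with a low value. They report only what shows in the picture. A call takes as long as a camera call.
- r.outline_of(thing, camera): "mask" (480x640 bool, what is visible of it) and "bbox" ([centre column, centre row, width, height] in pixels, round what is visible of it).
The state is a dict: "time": time; "joint_positions": joint angles; "joint_vel": joint speeds; "joint_torque": joint torques, N m; "ee_pos": TCP position; "eef_rot": TCP orientation; "ft_force": force on the tool from outside, world axes, zero at the start; "torque": the same for the moment, N m; "width": finger opening in m; "grip_force": force on a finger pad.
Only numpy, scipy, OpenCV 4.12 (cv2) and the standard library are available. Lean on these libraries where they do the work, as an engineer would, in place of code of your own. Each camera call takes 0.05 s, during which the arm holds its last target. There are 200 camera calls.

## Task

Load the large copper pipe offcut, which lies on its side on the bench in front of the soldering ramp: with the fingertips push it squarely into the flared mouth of the sloped gutter and roll it up, over the brass spring catch, until the catch has sprung up behind it and it stays there by itself between the catch and the end stop. Push it gently and only push it: do not pinch it, lift it or carry it. Do not shift the small standing pipe, the tin, the wooden clamp and the other things around the ramp.

Things in the scene. Friction and masses are not known exactly. Their poses are not given: they have to be found in the camera images.
- pipe: Large copper pipe offcut on its side on the bench (z = 0) before the ramp: 42 mm outside diameter, 70 mm long, about 0.1 kg. Its ends count as closed. Origin: its centre, on the axis, so 21 mm above what it lies on. Its y axis runs along the pipe; x and z turn as it rolls. It starts up to 0.3 rad askew. It stays where it is left on the level bench, but rolls back down the slope when let go.
- gutter: Fixed sloped gutter of folded sheet metal, 161 mm long, rising at 12 degrees (0.209 rad) to an end stop with a firebrick behind. Origin: at bench height, middle of the floor's lower edge (the mouth). x runs up the slope along the floor, y across it, z square to it; the floor's face is z = 0. Walls at y = +-39 mm, 2 mm thick, 14 mm high (32 mm high beyond x = 131 mm), inner width 78 mm.
- flare (a point): Point on the bench, on the gutter's middle line, 62 mm before the mouth, where the entrance is widest: two fixed guides, 14 mm high, stand upright on the bench and narrow from 106 mm apart here to 78 mm apart at the mouth. The pipe starts 90 to 125 mm before the mouth, up to 14 mm to either side of the middle line.
- stop_face (a point): Middle of the end stop's face at the top of the gutter, at x = 159 mm and z = 16 mm of the gutter; a plate 32 mm high right across it. The pipe touches it with its centre at x = 138 mm of the gutter, has cleared the catch when its centre is beyond about 131 mm, and when let go rolls back a few mm and rests against the catch.
- catch (a joint): Spring catch: brass leaf 23 mm wide in the middle of the gutter's floor, pivoted at x = 70 mm of the gutter, rising uphill to an edge 7 mm above the floor at x = 115 mm. 0 rad: up (its spring keeps it there); 0.134 rad: pressed down flush. The pipe's weight presses it down as it rolls over from below and it springs up behind the pipe; about 0.5 N on its edge presses it down.
- short_pipe: Small copper pipe offcut, 28 mm diameter, 50 mm tall, standing on end on the bench beside the ramp (a bystander). Origin: its centre, 25 mm above the bench.
- tin: Round aluminium screw tin, 76 mm diameter, 32 mm tall, on the bench beside the ramp (a bystander). Origin: centre of its underside.
- clamp: Wooden ring clamp (small hand vice), 139 x 34 x 22 mm, lying on the bench on the robot's side of the ramp, along its own x (a bystander). Origin: centre of its underside.

How it is judged:
By the outcome, as a careful person would: the job done as asked, in the order asked, and still so for the second after the job is handed in, with the robot touching nothing.
It also fails if it takes over 51 s, if anything falls off the work surface, if the arm or the gripper's body presses on something with over 40 N, if the wrist force passes 120 N, or if a joint passes its speed limit or range.

## Working session

There is one attempt and no reset: what is moved stays moved. The work goes in short steps, Python scripts to look and compute and a shell command to move; the robot and the scene stay as the last step left them, time stands still between calls to the robot, and variables do not carry over. Pictures are saved under pics/ and viewed, at most 10 in all, crops included, and the job is handed in when it is done.

```bash
mkdir -p pics; cat > h.py <<'E'
from bench import r
import numpy as np, cv2
from scipy.spatial.transform import Rotation as R
def cam(n):
    c=r.camera(n); return c
def rot(c):
    a=np.array(c["attitude"]); return a if a.shape==(3,3) else R.from_quat(a).as_matrix()
def to_plane(c,px,z):
    px=np.atleast_2d(px).astype(float)
    d=np.c_[px,np.ones(len(px))]@np.linalg.inv(c["camera_matrix"]).T@rot(c).T
    o=np.array(c["xyz"]); return o+d*((z-o[2])/d[:,2])[:,None]
def proj(c,P):
    q=(np.atleast_2d(P)-np.array(c["xyz"]))@rot(c); q=q@np.array(c["camera_matrix"]).T
    return q[:,:2]/q[:,2:]
E
python3 - <<'E'
from h import *
s=r.read_state(); print(s["time"],s["ee_pos"],s["eef_rot"],s["width"])
for n in("top","side"):
    c=cam(n); cv2.imwrite(f"pics/{n}0.png",c["img"][:,:,::-1]); print(n,c["xyz"],c["attitude"],c["camera_matrix"])
    for t in("pipe","gutter","catch","short_pipe","tin","clamp"):
        for o in r.outline_of(t,n)[:2]:
            m=o["mask"].astype(np.uint8); b=o["bbox"]
            ct=max(cv2.findContours(m,0,2)[0],key=len); print(t,round(o["score"],2),np.round(b),np.round(cv2.minAreaRect(ct)[0]),np.round(to_plane(c,b[:2],0.02)[0],3))
E
```

```text
0.0 [0.14350722 0.6079291  0.2327615 ] [ 1.15649956e-01  9.93289790e-01 -6.90566182e-04 -5.80638823e-05] 0.08690023474432437
top [ 0.38305659 -0.23404712  0.90632187] [ 0.71401915 -0.69554026  0.05484807 -0.05824161] [[501.24108231   0.         317.17639987]
 [  0.         501.24108231 244.21108754]
 [  0.           0.           1.        ]]
pipe 0.72 [262. 272.  36.  46.] [261. 272.] [ 0.473 -0.131  0.02 ]
pipe 0.4 [367. 237.  29.  17.] [366. 238.] [ 0.541 -0.317  0.02 ]
gutter 0.91 [363. 239.  99.  70.] [359. 240.] [ 0.538 -0.309  0.02 ]
catch 0.89 [364. 237.  28.  16.] [365. 238.] [ 0.541 -0.311  0.02 ]
short_pipe 0.65 [318. 178.  16.  18.] [317. 174.] [ 0.65  -0.227  0.02 ]
short_pipe 0.25 [261. 270.  34.  42.] [260. 272.] [ 0.476 -0.129  0.02 ]
tin 0.79 [365. 172.  44.  46.] [364. 172.] [ 0.662 -0.312  0.02 ]
clamp 0.77 [391. 297.  78.  19.] [392. 298.] [ 0.435 -0.361  0.02 ]
side [0.43609992 0.52769823 0.41328196] [-0.06001311  0.83648079 -0.54381043  0.03112129] [[459.61373031   0.         319.00468225]
 [  0.         459.61373031 230.25740708]
 [  0.           0.           1.        ]]
pipe 0.76 [349. 289.  44.  32.] [349. 287.] [ 0.469 -0.122  0.02 ]
gutter 0.55 [328. 237.  55.  61.] [326. 238.] [ 0.527 -0.32   0.02 ]
catch 0.62 [324. 238.  11.  16.] [324. 238.] [ 0.535 -0.314  0.02 ]
short_pipe 0.86 [257. 250.  15.  31.] [257. 252.] [ 0.653 -0.236  0.02 ]
tin 0.69 [262. 238.  35.  31.] [263. 237.] [ 0.657 -0.29   0.02 ]
clamp 0.72 [375. 237.  12.  33.] [376. 237.] [ 0.433 -0.332  0.02 ]
clamp 0.22 [256. 249.  18.  34.] [257. 250.] [ 0.657 -0.24   0.02 ]
```

```bash
python3 - <<'E'
import cv2
a=cv2.imread("pics/top0.png")[130:330,210:470]; b=cv2.imread("pics/side0.png")[170:330,220:420]
cv2.imwrite("pics/a.png",cv2.resize(a,(780,600),interpolation=2)); cv2.imwrite("pics/b.png",cv2.resize(b,None,fx=3,fy=3,interpolation=2))
E
```

```text
(no output)
```

View pics/a.png

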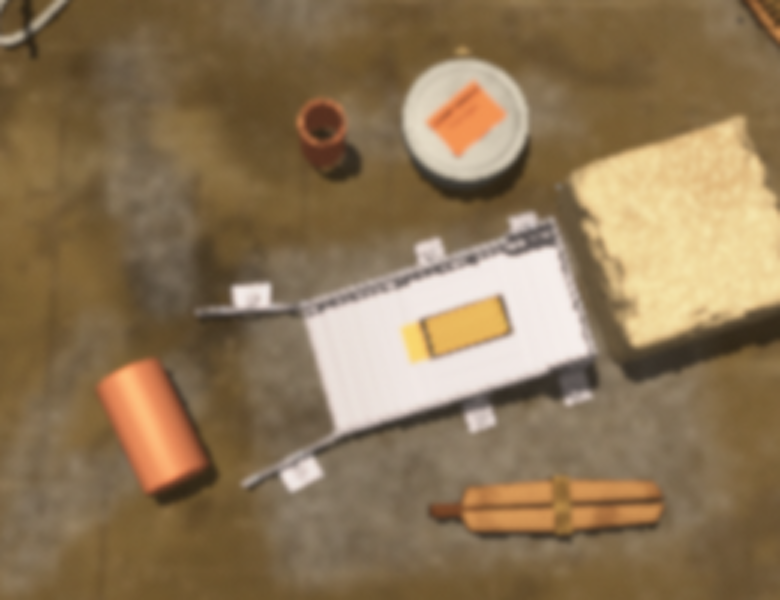

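View pics/b.png

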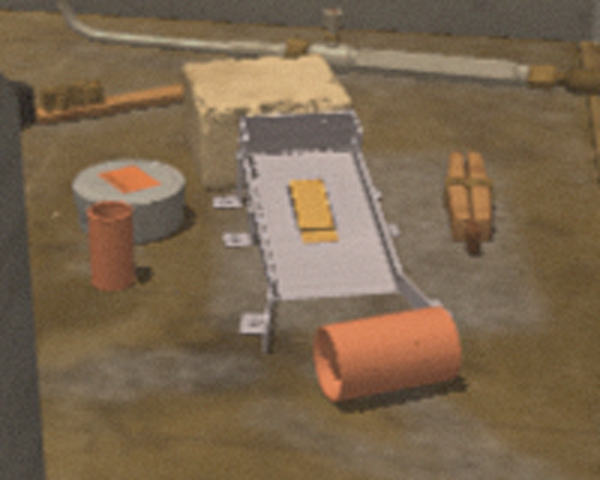

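```bash
cat >> h.py <<'E'
from scipy.optimize import minimize, least_squares
TH=np.linspace(0,2*np.pi,40)
def cyl(x,y,yaw,z=.021,L=.035,rad=.021):   # yaw = heading of axis normal (gutter-x like)
    n=np.array([np.cos(yaw),np.sin(yaw),0]); a=np.array([-n[1],n[0],0]); c=np.array([x,y,z])
    return np.array([c+s*L*a+rad*(np.cos(t)*n+np.sin(t)*np.array([0,0,1])) for s in(-1,1) for t in TH])
def fitpipe(obs,p0,z=lambda x,y:.021):
    def cost(p):
        v=0
        for c,m in obs:
            q=cv2.convexHull((proj(c,cyl(*p,z=z(p[0],p[1])))*16).astype(np.int32)); g=np.zeros(m.shape,np.uint8)
            cv2.fillConvexPoly(g,q,255,cv2.LINE_AA,4); g=g/255.
            v+=1-np.minimum(g,m).sum()/np.maximum(g,m).sum()
        return v
    s=np.array([[0,0,0],[.01,0,0],[0,.01,0],[0,0,.15]])+p0
    o=minimize(cost,p0,method="Nelder-Mead",options=dict(initial_simplex=s,xatol=1e-4,fatol=1e-4)); return o.x,o.fun
E
python3 - <<'E'
from h import *
obs=[];C={}
for n in("top","side"):
    c=cam(n);C[n]=c;obs.append((c,r.outline_of("pipe",n)[0]["mask"].astype(float)))
for o in(obs,obs[:1],obs[1:]):
    p,f=fitpipe(o,[.473,-.131,-1.2]); print("pipe",p.round(4),round(f,3))
# gutter: keypoints crop->pixel
ct,st=np.cos(.209),np.sin(.209)
K=[((303,308),(0,.040,.014)),((337,432),(0,-.040,.014)),((197,313),(-.062,.054,.014)),((245,487),(-.062,-.054,.014)),
 ((500,297),(.115*ct-.007*st,.0115,.115*st+.007*ct)),((511,333),(.115*ct-.007*st,-.0115,.115*st+.007*ct))]
px=np.array([(210+u/3,130+v/3) for (u,v),_ in K]); P=np.array([k[1] for k in K])
def W(q): 
    c,s=np.cos(q[2]),np.sin(q[2]); return P@np.array([[c,s,0],[-s,c,0],[0,0,1]])+[q[0],q[1],0]
o=least_squares(lambda q:(proj(C["top"],W(q))-px).ravel(),[.5,-.23,-1.3]); g=o.x; print("gutter",g.round(4)); print(o.fun.reshape(-1,2).round(1))
print("side proj",((proj(C["side"],W(g))-[220,170])*3).round())
p,_=fitpipe(obs,[.473,-.131,-1.2])
d=p[:2]-g[:2]; c,s=np.cos(g[2]),np.sin(g[2]); print("pipe in gutter",(d@[c,s]).round(4),(d@[-s,c]).round(4),(p[2]-g[2]).round(3))
E
```

```text
pipe [ 0.4712 -0.1283 -1.1019] 0.275
pipe [ 0.4724 -0.1287 -1.0715] 0.123
pipe [ 0.4697 -0.126  -1.2265] 0.135
gutter [ 0.5104 -0.2284 -1.2694]
[[ 0.3 -0.3]
 [ 1.   0.7]
 [ 0.5 -0.2]
 [ 0.3 -0.6]
 [-1.1  0.1]
 [-1.   0.3]]
side proj [[270. 276.]
 [396. 267.]
 [262. 328.]
 [444. 314.]
 [287. 176.]
 [320. 175.]]
pipe in gutter -0.1072 -0.0077 0.167
```

```bash
python3 -m pendant '[[0,0,0,0.12],[0,0,0,0.12],[0,0,0,0.12],[0,0,0,0.12],[0,0,0,0.12],[0,0,0,0.12],[0,0,0,0.12],[0,0,0,0.028]]' 0.35 && python3 -m pendant '[[-0.036,0.0064,0,0],[-0.036,0.0064,0,0],[-0.036,0.0064,0,0],[-0.036,0.0064,0,0],[-0.036,0.0064,0,0],[-0.036,0.0064,0,0],[-0.036,0.0064,0,0]]' && python3 -m pendant '[[-0.036,0.0064,0,0],[-0.036,0.0064,0,0],[-0.036,0.0064,0,0],[-0.036,0.0064,0,0],[-0.036,0.0064,0,0],[-0.036,0.0064,0,0],[-0.036,0.0064,0,0]]'
python3 -c "
from h import *
s=r.read_state();m=R.from_quat(s['eef_rot']).as_matrix();print(m.round(3),np.arctan2(m[1,0],m[0,0]));print(np.array(s['joint_positions']).round(2),m.T@(np.array([.444,-.0745,.1])-s['ee_pos']))"
```

```text
time: 1.57
ee_pos: [0.1435, 0.6083, 0.2336]
eef_rot: [0.526, 0.851, 0.0, -0.0]
ft_force: [-0.2, 0.8, -0.3]
width: 0.0419
grip_force: 0.0
time: 2.15
ee_pos: [0.2986, 0.4025, 0.2338]
eef_rot: [0.523, 0.853, 0.0, -0.0]
ft_force: [0.5, 0.4, -0.4]
width: 0.0305
grip_force: 0.0
time: 2.73
ee_pos: [0.4529, 0.1982, 0.2339]
eef_rot: [0.523, 0.853, 0.0, 0.0]
ft_force: [0.2, 0.2, -1.1]
width: 0.0306
grip_force: 0.0
[[-0.454  0.891  0.001]
 [ 0.891  0.454  0.001]
 [ 0.     0.001 -1.   ]] 2.0418483064376134
[-0.94  0.03  0.44  1.82 -0.01  1.3  -0.02] [-0.2390303  -0.13185623  0.13367231]
```

```bash
python3 -m pendant '[[-0.03,-0.0165,0.0,0],[-0.03,-0.0165,0.0,0],[-0.03,-0.0165,0.01,0],[-0.03,-0.0165,0.02,0],[-0.03,-0.0165,0.02,0],[-0.03,-0.0165,0.02,0],[-0.03,-0.0165,0.03,0],[-0.029,-0.0165,0.03,0]]' && python3 -m pendant '[[0,0,0.02,0],[0,0,0.02,0],[0,0,0.02,0],[0,0,0.015,0],[0,0,0.005,0],[0,0,0,0]]'
python3 - <<'E'
from h import *
s=r.read_state();print(s["ee_pos"])
c=cam("side");d=cam("top"); 
a=cv2.resize(d["img"][170:320,200:400],None,fx=2,fy=2);b=cv2.resize(c["img"][170:320,220:420],None,fx=2,fy=2)
cv2.imwrite("pics/c.png",np.hstack([a,b])[:,:,::-1])
m=r.outline_of("pipe","top")
if m: print(m[0]["score"],m[0]["bbox"],fitpipe([(d,m[0]["mask"].astype(float))],[.472,-.128,-1.1]))
E
```

```text
time: 3.4
ee_pos: [0.4434, -0.0694, 0.108]
eef_rot: [0.523, 0.852, 0.001, 0.001]
ft_force: [1.6, 0.4, -0.5]
width: 0.0305
grip_force: 0.0
time: 3.9
ee_pos: [0.4424, -0.0679, 0.0275]
eef_rot: [0.523, 0.853, -0.001, -0.001]
ft_force: [0.1, -0.1, -0.8]
width: 0.0305
grip_force: 0.0
[ 0.44243102 -0.06786148  0.02747092]
0.72 [261.2, 271.0, 39.1, 41.6] (array([ 0.4742758 , -0.1294826 , -1.07256401]), np.float64(0.12245417422702531))
```

View pics/c.png

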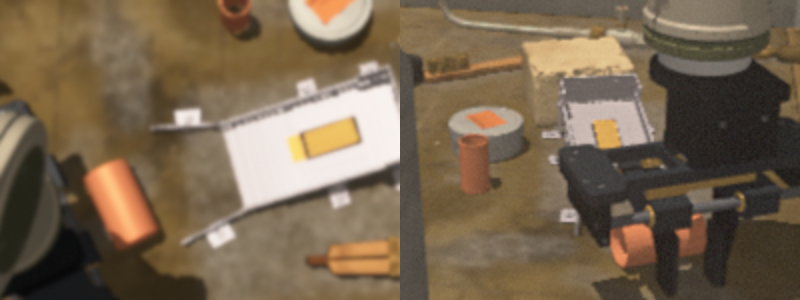

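```bash
python3 -m pendant '[[-0.006,0,0.002,0],[-0.006,0,0.0015,0],[-0.006,0,0,0],[-0.005,0,0,0],[-0.004,0,0,0],[-0.003,0,0,0],[-0.003,0,0,0],[-0.003,0,0,0]]' && python3 -m pendant '[[-0.004,0,0,0],[-0.004,0,0,0],[-0.004,0,0,0],[-0.004,0,0,0],[-0.004,0,0,0],[-0.004,0,0,0],[-0.003,0,0,0],[0,0,0,0]]'
cat > look.py <<'E'
from h import *
import sys
G=np.array([.5104,-.2284,-1.2694]); c,s=np.cos(G[2]),np.sin(G[2])
def ing(p): d=np.array(p)[:2]-G[:2]; return np.round(1000*np.array([d@[c,s],d@[-s,c]]),1)
zf=lambda x,y:(.021 if (q:=((x-G[0])*c+(y-G[1])*s))<0 else .021*np.cos(.209)+(q+.021*np.sin(.209))*np.tan(.209))
st=r.read_state(); m=R.from_quat(st["eef_rot"]).as_matrix()
print("tcp",ing(st["ee_pos"]),round(1000*st["ee_pos"][2],1),"skew",round(np.arctan2(-m[1,0],-m[0,0])-G[2],3),"F",np.round(st["ft_force"],1))
d=cam("top"); o=r.outline_of("pipe","top")
for k in o[:2]: 
    if k["score"]<.3: continue
    p,f=fitpipe([(d,k["mask"].astype(float))],np.r_[to_plane(d,k["bbox"][:2],.021)[0][:2],-1.2],zf); print(round(k["score"],2),"pipe",ing(p),"skew",round(p[2]-G[2],3),"fit",round(f,3))
if len(sys.argv)>1:
    e=cam("side"); cv2.imwrite(sys.argv[1],np.hstack([cv2.resize(i[170:320,a:a+200],None,fx=2,fy=2) for i,a in((d["img"],220),(e["img"],220))])[:,:,::-1])
E
python3 look.py
```

```text
time: 4.72
ee_pos: [0.4596, -0.1, 0.0247]
eef_rot: [0.523, 0.853, -0.0, -0.0]
ft_force: [0.1, 0.0, -0.8]
width: 0.0305
grip_force: 0.0
time: 5.38
ee_pos: [0.472, -0.1246, 0.0247]
eef_rot: [0.523, 0.852, -0.0, 0.0]
ft_force: [0.7, -0.5, -0.3]
width: 0.0303
grip_force: 0.0
tcp [-110.5   -5.9] 24.7 skew 0.169 F [ 0.7 -0.5 -0.3]
0.72 pipe [-58.7   1.5] skew 0.442 fit 0.544
```

```bash
python3 look.py pics/d.png
```

```text
tcp [-111.2   -6. ] 24.6 skew 0.169 F [ 0.8  0.8 -0.1]
0.6 pipe [-61.4   1.3] skew 0.507 fit 0.524
```

View pics/d.png

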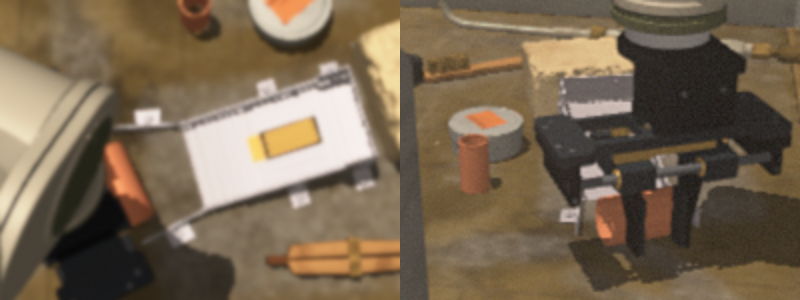

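```bash
python3 - <<'E'
from look import *
for u in((115,145),(153,215)): print(ing(to_plane(d,(220+u[0]/2,170+u[1]/2),.021)[0]))
for off in(0.17,):
  n=np.array([np.cos(off),np.sin(off)]);a=np.array([-n[1],n[0]])
  for sg in(1,-1): print(np.array([-80,-1])+21*n+35*sg*a)
E
```

```text
tcp [-111.5   -5.9] 24.7 skew 0.17 F [-0.1  0.1 -0.6]
0.97 pipe [-62.1  -1.7] skew 0.496 fit 0.459
[-63.4  37.3]
[-47.3 -32.5]
[-65.22410211  37.04829617]
[-53.38133768 -31.94263751]
```

```bash
python3 -m pendant '[[-0.003,0.0004,0,0.014],[-0.003,0.0004,0,0.014],[-0.003,0.0004,0,0.014],[-0.003,0.0004,0,0.014],[-0.003,0.0004,0,0.014],[-0.003,0.0004,0,0.014],[-0.003,0.0004,0,0.014],[-0.003,0.0004,0,0.014]]' && python3 -m pendant '[[-0.003,0.0004,0,0.014],[-0.003,0.0004,0,0.014],[-0.003,0.0004,0,0.014],[-0.003,0.0004,0,0.015],[-0.003,0,0,0],[-0.003,0,0,0],[-0.003,0,0,0],[-0.002,0,0,0]]'; python3 look.py pics/e.png
```

```text
time: 6.4
ee_pos: [0.4846, -0.1448, 0.0247]
eef_rot: [0.57, 0.822, 0.0, -0.0]
ft_force: [-0.1, 0.4, 0.4]
width: 0.0304
grip_force: 0.0
time: 7.07
ee_pos: [0.4933, -0.1661, 0.0247]
eef_rot: [0.593, 0.805, 0.0, -0.0]
ft_force: [0.7, 1.0, -0.4]
width: 0.0303
grip_force: 0.2
tcp [-64.6   2.2] 24.7 skew 0.001 F [ 0.7  1.  -0.4]
0.66 pipe [-12.9  -7.3] skew 0.509 fit 0.691
```

View pics/e.png

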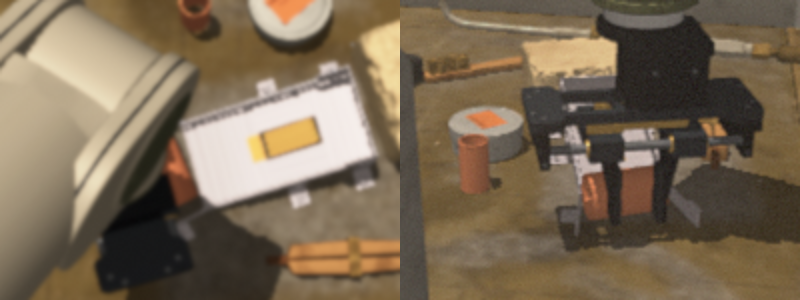

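```bash
python3 - <<'E'
from look import *
e=cam("side")
for y in(0,3,6):
  for sk in(0,.05):
    w=G[:2]+(-.034)*np.array([c,s])+y/1000*np.array([-s,c])
    for cm,a,n in((d,220,"top"),(e,220,"side")):
        q=(proj(cm,cyl(*w,G[2]+sk))-[a,170])*2; print(y,sk,n,q.min(0).round(),q.max(0).round())
cv2.imwrite("pics/f.png",np.hstack([cv2.resize(i[y0:y0+70,a:a+70],None,fx=5,fy=5,interpolation=2) for i,a,y0 in((d["img"],280,220),(e["img"],290,230))])[:,:,::-1])
E
```

```text
tcp [-64.7   2.1] 24.7 skew 0.0 F [-0.6  0.1 -0.3]
0.5 pipe [ -9.8 -12.1] skew 0.524 fit 0.697
0 0 top [125. 131.] [191. 220.]
0 0 side [187. 166.] [273. 218.]
0 0.05 top [123. 131.] [193. 221.]
0 0.05 side [187. 165.] [274. 219.]
3 0 top [124. 128.] [190. 217.]
3 0 side [184. 166.] [270. 218.]
3 0.05 top [122. 128.] [192. 218.]
3 0.05 side [183. 165.] [271. 219.]
6 0 top [123. 125.] [189. 214.]
6 0 side [181. 166.] [267. 218.]
6 0.05 top [121. 124.] [191. 214.]
6 0.05 side [180. 165.] [267. 219.]
```

View pics/f.png

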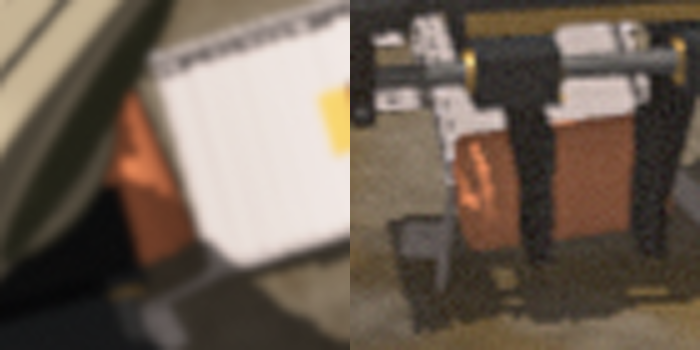

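```bash
python3 - <<'E'
from look import *
for u in((135,95),(198,240),(155,265)): print(ing(to_plane(d,(280+u[0]/5,220+u[1]/5),.021)[0]))
E
```

```text
tcp [-65.1   2.2] 24.7 skew 0.001 F [-0.2 -0.4  0.1]
0.56 pipe [-14.   -5.1] skew 0.563 fit 0.672
[-10.9  29.1]
[ -3.4 -27.3]
[-20.4 -31.8]
```

```bash
python3 -m pendant '[[-0.003,0,0,0],[-0.003,0,0,0],[-0.003,0,0,0],[-0.003,0,0,0],[-0.003,0,0,0],[-0.003,0,0,0],[-0.002,0,0,0],[-0.001,0,0,0]]'; python3 - <<'E'
from look import *
e=cam("side")
cv2.imwrite("pics/g.png",np.hstack([cv2.resize(i[y0:y0+75,a:a+80],None,fx=5,fy=5,interpolation=2) for i,a,y0 in((d["img"],280,220),(e["img"],285,220))])[:,:,::-1])
E
```

```text
time: 8.13
ee_pos: [0.4996, -0.1864, 0.0247]
eef_rot: [0.593, 0.805, -0.0, 0.0]
ft_force: [-0.9, -1.6, 0.0]
width: 0.0304
grip_force: 0.0
tcp [-43.3   2.1] 24.7 skew 0.0 F [-0.9 -1.6  0. ]
0.72 pipe [ 14.9 -15.4] skew 0.878 fit 0.905
0.38 pipe [ 101.7 -113.7] skew 1.097 fit 0.483
```

View pics/g.png

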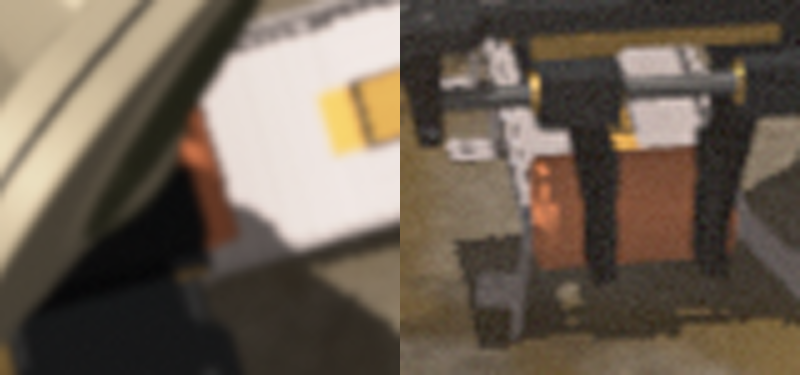

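```bash
python3 -m pendant '[[-0.003,-0.0002,0,0],[-0.003,-0.0002,0,0],[-0.003,-0.0002,0,0],[-0.003,-0.0002,0,0],[-0.003,-0.0002,-0.0006,0],[-0.003,-0.0002,-0.0006,0],[-0.003,-0.0002,-0.0006,0],[-0.003,-0.0002,-0.0006,0]]' && python3 -m pendant '[[-0.004,0,-0.00085,0],[-0.004,0,-0.00085,0],[-0.004,0,-0.00085,0],[-0.004,0,-0.00085,0],[-0.004,0,-0.00085,0],[-0.004,0,-0.00085,0],[-0.004,0,-0.00085,0],[-0.004,0,-0.00085,0]]'; python3 - <<'E'
from look import *
e=cam("side")
cv2.imwrite("pics/i.png",np.hstack([cv2.resize(i[y0:y0+75,a:a+80],None,fx=5,fy=5,interpolation=2) for i,a,y0 in((d["img"],310,200),(e["img"],285,200))])[:,:,::-1])
E
```

```text
time: 8.95
ee_pos: [0.5052, -0.2095, 0.0272]
eef_rot: [0.593, 0.805, 0.0, -0.0]
ft_force: [-0.6, 0.4, -0.3]
width: 0.0303
grip_force: 0.5
time: 9.62
ee_pos: [0.5147, -0.2401, 0.0339]
eef_rot: [0.593, 0.805, 0.0, -0.0]
ft_force: [-0.7, 0.5, 1.3]
width: 0.0304
grip_force: 0.5
tcp [12.5  0.6] 33.9 skew 0.001 F [-0.7  0.5  1.3]
```

View pics/i.png

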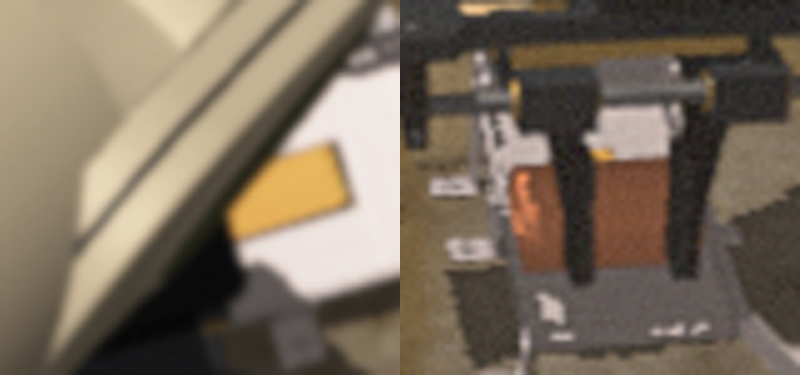

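The pipe sits square in the gutter ahead of both fingertips, side crop columns 510–705. I'll carry on up the slope.

```bash
python3 -m pendant '[[-0.004,0,-0.00085,0],[-0.004,0,-0.00085,0],[-0.004,0,-0.00085,0],[-0.004,0,-0.00085,0],[-0.004,0,-0.00085,0],[-0.004,0,-0.00085,0],[-0.004,0,-0.00085,0],[-0.004,0,-0.00085,0]]' && python3 -m pendant '[[-0.004,0,-0.00085,0],[-0.004,0,-0.00085,0],[-0.004,0,-0.00085,0],[-0.004,0,-0.00085,0],[-0.004,0,-0.00085,0],[-0.004,0,-0.00085,0],[-0.004,0,-0.00085,0],[-0.003,0,-0.00065,0]]' && python3 -m pendant '[[-0.003,0,-0.00065,0],[-0.003,0,-0.00065,0],[-0.003,0,-0.00065,0],[-0.003,0,-0.00065,0],[-0.002,0,-0.0004,0],[-0.002,0,-0.0004,0],[-0.002,0,-0.0004,0]]'; python3 look.py
```

```text
time: 10.43
ee_pos: [0.5242, -0.2709, 0.0408]
eef_rot: [0.593, 0.805, -0.0, 0.0]
ft_force: [0.2, 1.2, 0.5]
width: 0.0304
grip_force: 0.5
time: 11.1
ee_pos: [0.5335, -0.3004, 0.0474]
eef_rot: [0.593, 0.805, -0.0, 0.0]
ft_force: [-0.6, 0.8, 0.4]
width: 0.0304
grip_force: 0.3
time: 11.68
ee_pos: [0.5387, -0.3171, 0.0511]
eef_rot: [0.593, 0.805, 0.0, -0.0]
ft_force: [-0.6, 1.4, 0.5]
width: 0.0303
grip_force: 0.5
tcp [93.1  0.7] 51.1 skew 0.001 F [-0.6  1.4  0.5]
```

```bash
python3 -m pendant '[[-0.002,0,-0.0004,0],[-0.0015,0,-0.0003,0],[-0.001,0,0,0],[0,0,0,0]]'; python3 -m pendant '[[-0.001,0,0,0],[-0.001,0,0,0],[0,0,0,0]]'
```

```text
time: 12.12
ee_pos: [0.5399, -0.3203, 0.0516]
eef_rot: [0.592, 0.806, 0.001, -0.001]
ft_force: [-3.9, 4.7, 3.8]
width: 0.0301
grip_force: 2.7
time: 12.37
ee_pos: [0.54, -0.3205, 0.0513]
eef_rot: [0.592, 0.806, 0.001, -0.003]
ft_force: [-6.7, 11.2, 7.5]
width: 0.0304
grip_force: 6.4
```

```bash
python3 -m pendant '[[0.001,0,0,0],[0.001,0,0,0],[0.001,0,0,0],[0.001,0,0,0],[0.001,0,0,0],[0.001,0,0,0],[0.002,0,0,0],[0.002,0,0,0]]'; python3 -m pendant '[[0.002,0,0,0],[0.002,0,0,0],[0.002,0,0,0],[0.002,0,0,0],[0.002,0,0,0],[0.002,0,0,0],[0.003,0,0,0],[0.003,0,0,0]]'; python3 - <<'E'
from look import *
e=cam("side")
cv2.imwrite("pics/j.png",cv2.resize(e["img"][180:270,280:400],None,fx=6,fy=6,interpolation=2)[:,:,::-1])
for k in r.outline_of("pipe","side")[:2]: print(k["score"],k["bbox"])
for xc in (.112,.126,.132,.138):
    w=G[:2]+(xc*np.cos(.209)-.021*np.sin(.209))*np.array([c,s]); q=proj(e,cyl(*w,G[2],z=.021*np.cos(.209)+xc*np.sin(.209))); print(xc,(q.min(0)-[280,180])*6,(q.max(0)-[280,180])*6)
E
```

```text
time: 13.03
ee_pos: [0.5376, -0.3138, 0.0518]
eef_rot: [0.593, 0.805, -0.0, 0.0]
ft_force: [-0.0, -0.5, -0.1]
width: 0.0305
grip_force: 0.1
time: 13.7
ee_pos: [0.5322, -0.2963, 0.0518]
eef_rot: [0.593, 0.805, 0.0, -0.0]
ft_force: [0.3, 0.3, 0.2]
width: 0.0303
grip_force: 0.0
tcp [71.3  0.7] 51.8 skew 0.001 F [0.3 0.3 0.2]
0.71 [318.5, 223.5, 28.2, 20.0]
0.112 [140.03693606 195.98838338] [363.91806768 329.971286  ]
0.126 [134.72790129 173.63735966] [355.7870125  305.80265488]
0.132 [132.49002349 164.21713431] [352.36126174 295.61819041]
0.138 [130.27412163 154.89013699] [348.9701284  285.53558211]
```

View pics/j.png

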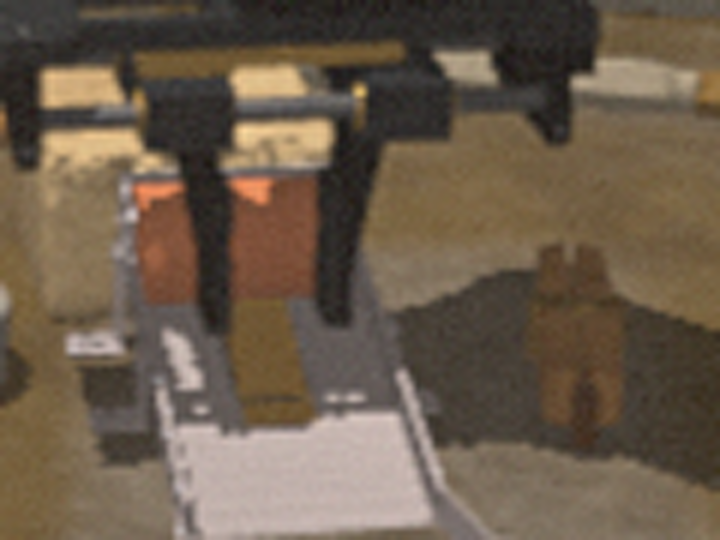

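The pipe is up at the stop (bottom edge at crop row 303), with the whole brass leaf showing in front of it. The fingers are clear of it, so I'll retreat and check.

```bash
python3 -m pendant '[[0.01,0,-0.01,0],[0.02,0,-0.02,0],[0.025,0,-0.02,0],[0.025,0,-0.02,0],[0.03,0,-0.02,0],[0.03,0,-0.02,0],[0.03,0,-0.01,0],[0.02,0,0,0]]' && python3 -m pendant '[[0.03,0,0,0],[0.03,0,0,0],[0.03,0,0,0],[0.03,0,0,0],[0.03,0,0,0],[0.01,0,0,0],[0,0,0,0],[0,0,0,0]]'; python3 look.py; python3 - <<'E'
from h import *
c=cam("top"); e=cam("side")
cv2.imwrite("pics/k.png",np.hstack([cv2.resize(i[y:y+140,a:a+160],(400,350),interpolation=2) for i,y,a in((c["img"],160,290),(e["img"],150,240))])[:,:,::-1])
E
```

```text
time: 14.57
ee_pos: [0.4763, -0.1131, 0.1739]
eef_rot: [0.592, 0.806, 0.002, 0.001]
ft_force: [0.8, 0.9, -0.6]
width: 0.0302
grip_force: 0.0
time: 15.23
ee_pos: [0.4283, 0.0375, 0.172]
eef_rot: [0.592, 0.806, 0.0, 0.0]
ft_force: [0.4, -0.1, 0.7]
width: 0.0306
grip_force: 0.0
tcp [-278.3    0.5] 172.0 skew 0.001 F [ 0.4 -0.1  0.7]
0.74 pipe [123.3   5.6] skew 0.009 fit 0.062
```

View pics/k.png

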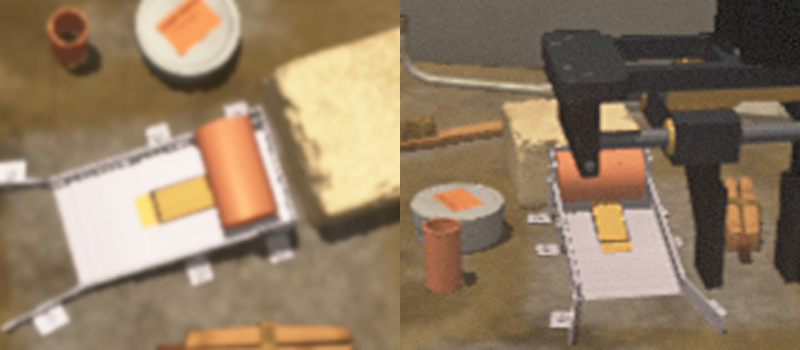

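The pipe rests by itself behind the raised catch, about 131 mm up the slope. The small pipe, tin and clamp look undisturbed.

```bash
python3 look.py; python3 -c "
from bench import r
print(r.close_job())"
```

```text
tcp [-277.3    0.4] 171.8 skew -0.001 F [ 0.4 -1.  -0.4]
0.62 pipe [123.2   5.4] skew -0.002 fit 0.064
the job is handed in; nothing more can be done
None
```

The pipe was pushed up over the catch and now rests by itself between the catch and the end stop; the small pipe, tin and clamp look undisturbed, and I handed the job in at about 15 s (no verdict came back).

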